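# Seat the tube block in the corner of the dry-bath heater and hold it there

## Task

Pick up the bare aluminium tube block and stand it flat on the dark plate of the small dry-bath heater, with its long side along the long brass stop. Push it gently, without ramming, fully home into the corner, feeling past the springy copper probe pin in the short brass stop until the block bears firmly on both brass stops at once. Finish while still holding it in the fingers and pressing it against both stops, ready for a colleague to clamp it, and leave the other things on the bench where they are.

Things in the scene. Friction and masses are not known exactly. Their poses are not given: they have to be found in the camera images.
- tube_block: Bare aluminium tube block with eight round wells (12 mm) in its top, loose, 76 mm long (its x), 50 mm wide (its y), 50 mm tall, 0.31 to 0.55 kg. Origin: centre of its underside. Grip it across the 50 mm width, in the upper half so that the fingers pass over the stops. Same either way round. Smooth: friction on plate and stops 0.2 to 0.3.
- heater: Dry-bath heater, fixed: white base 200 (its x) by 144 mm (its y); dark plate on it, top 24 mm above the bench, x -57 to +93, y -66 to +66 mm. Origin: centre of the underside, on the bench; z up. Grey control strip at the -x end. Two brass stops, 20 mm tall, stand on the plate. Block home: its origin at x = 32, y = 20, z = 24 mm in this frame, its length along this x.
- end_stop: Short brass bar, 12 mm thick, 64 mm long (along the heater's y), 20 mm tall, fixed on the plate. Origin: middle of its lower edge on the face that the block's end must bear on, at x = 70, y = 12, z = 24 mm in the heater's frame; the face looks to -x of the heater. Same axes as the heater.
- side_stop: Long brass bar, 90 mm long (along the heater's x), 12 mm thick, 20 mm tall, fixed on the plate. Origin: middle of its lower edge on the face that the block's long side must bear on, at x = 22, y = 45, z = 24 mm in the heater's frame; the face looks to -y of the heater. Same axes as the heater.
- corner (a point): Point on the plate's top where the faces of the two stops meet: x = 70, y = 45, z = 24 mm in the heater's frame. Same axes as the heater.
- probe (a joint): Sprung copper probe pin, 7 mm thick, 10 mm above the plate, standing 6 mm out of the end stop's face towards -x of the heater, at y = 20 mm. Value: how far it is pushed in, m; 0 when free, 0.006 when flush with the face. Spring 600 N/m, so about 3.6 N when flush; the hard stop comes only after that.
- flask: Bystander: culture flask with pink medium and red cap, lying flat, 108 x 90 x 23 mm. Origin: centre of its underside.
- reagent_bottle: Bystander: bottle with blue cap and red content, 56 mm across, 105 mm tall. Origin: centre of its underside.
- sample_tube: Bystander: clear standing tube with white cap, 29 mm across, 75 mm tall. Origin: centre of its underside.
- tip_box: Bystander: blue box of yellow pipette tips, 98 x 132 x 81 mm. Origin: centre of its underside.
- tally_counter: Bystander: round white hand counter, 48 x 51 x 36 mm. Origin: centre of its underside.
There are look-alikes about, which are no part of the job. Leave any green look-alike of the tube_block alone.

How it is judged:
On the way:
1. the block is lifted clear of the bench (height (world z) of tube_block above 0.03 m), for 0.1 s.
At the end, for the whole second after the job is handed in: The block stands flat on the plate, within 3 mm of home in the corner and 0.06 rad of the side stop, probe pin pushed in over 4.5 mm; it bears on end stop and side stop with 2 to 60 N each, at rest, and is still in the fingers (over 2 N) (contact force between tube_block and end_stop between 2 and 60 N and contact force between tube_block and side_stop between 2 and 60 N and contact force between tube_block and the fingers above 2 N and x of tube_block in the frame of heater between 0.029 and 0.035 m and y of tube_block in the frame of heater between 0.017 and 0.023 m and z of tube_block in the frame of heater between 0.021 and 0.027 m and angle between the x axis of tube_block and the x axis of heater, either way round below 0.06 rad and angle between tube_block's own z axis and vertical below 0.05 rad and value of joint probe above 0.0045 m and linear speed of tube_block below 0.01 m/s); the arm keeps its last pose, push and grip.
It fails at once if the block is rammed against a stop (over 80 N) (contact force between tube_block and end_stop above 80 N or contact force between tube_block and side_stop above 80 N).
It fails at once if a bystander is moved by more than 20 mm (distance of any of flask, reagent_bottle, sample_tube, tip_box, tally_counter from where it was at the start of the episode above 0.02 m).
It also fails if it takes over 67 s, if anything falls off the work surface, if the arm or the gripper's body presses on something with over 40 N, if the wrist force passes 120 N, or if a joint passes its speed limit or range.

## Robot

A 7-joint arm with a two-finger parallel gripper is mounted at the origin on a cart in front of the work surface, level with it; the furniture and walls round the work are solid. World frame = base frame: x ahead of the robot, y to its left, z up, the work surface at z = 0. Lengths are in m, angles in rad, forces in N, time in s.
With the tool pointing down it reaches from about 0.35 to 0.9 m from the base axis. Payload 8.1 kg.
Tool frame: the origin (TCP) lies midway between the tips of the shut fingers; the grasp point (between the pads) lies arm.grasp_offset behind it (arm.grasp_offset is the distance from the TCP to the grasp point, in m); z points along the fingers, y is the line along which they close (so a half turn about z gives the same grasp; the last joint's range is limited). The gripper opens to 92 mm and grips with 3 to 60 N. Pads are 19 mm wide; open, the fingers measure 130 mm over their backs; the gripper's body (75 mm by 190 mm) begins 47 mm behind the grasp point.
Start: joints at [-1.283, 0.434, 0.025, 1.573, -0.012, 1.134, -0.075], TCP at [0.238, 0.578, 0.227] pointing down, gripper open.
Joint ranges: [-2.62, 2.62], [-0.44, 2.09], [-1.27, 1.32], [0.08, 2.57], [-1.32, 4.46], [0.12, 2], [-2.74, 2.74]. Speed limits (rad/s): [2.22, 2.22, 3.01, 3.01, 3.14, 3.14, 3.14].

## Interface

Orientations are given as a rotation vector (axis times angle).
In Python, from cell import observe, imaging, arm gives the robot as it stands.
- The arm moves only by the tool apply_moves, never from a script. Its argument "commands" is a list of rows, each a list of 5 numbers: the opening in per cent of the stroke, from 0 (shut) to 100 (fully open), then the shift along the world's x, y, z in units of 0.06 m (1.0 is 0.06 m), then the turn about the world's z in units of 0.5 rad (1.0 is 0.5 rad). A call has 1 to 12 rows; each row shifts and turns the commanded pose from where the row before left it; what a row does not reach is not made up. A row lasts 1/8 s, in which the tool goes at most 62.5 mm and 10.7 degrees, less where a joint would pass 70% of its speed; a pose out of reach is approached as far as the arm can. A call with a number of a shift or a turn outside -1 to 1 is refused whole. A call with a gripper value outside its range is refused whole. The fingers move at their own pace and stop on an object; "newtons" is the grip in N (left out, the last holds). Time passes only in rows, so rows that do not move let the fingers close. It gives the time, the measured TCP pose, the force, the opening and the grip force at its end, in the units of the state.
- observe(): the state, without advancing time (a new reading comes with each control period).
- imaging.get_image(name): name is "side" or "top"; returns (picture, depth): 400x640x3 uint8, red, green, blue; 400x640 float32, m along the optical axis (not along the pixel's ray), 0 where there is no reading.
- imaging.camera_params(name): a dict with "camera_matrix" (3x3 intrinsics, pixels), "dist" ([k1, k2, p1, p2, k3] as OpenCV has them; the pictures are not rectified), "origin" and "rotation" of the camera in the world. Camera axes: x right, y up, looking along -z (the intrinsics and any distortion apply to the point x, -y, -z); pixel columns grow to the right and rows downward; lengths in m; the calibration is good to about 2 mm. A picture is of the moment at which its call begins. camera_params takes no time and is no camera call.
- arm.sign_off(): hands the job in; it is judged then, once.
The state is a dict: "clock": time; "joints": joint angles; "dq": joint speeds; "joint_efforts": joint torques, N m; "position": TCP position; "ee_rot": TCP orientation; "force": force on the tool from outside, world axes, zero at the start; "ft_torque": the same for the moment, N m; "width": opening from 0.0 (shut) to 1.0 (fully open); "gripper_force": force on a finger pad.
Only numpy, scipy, OpenCV 4.12 (cv2) and the standard library are available. Lean on these libraries where they do the work, as an engineer would, in place of code of your own. Each camera call takes 0.05 s, during which the arm holds its last target. There are 200 camera calls.

## Working session

There is one attempt and no reset: what is moved stays moved. The work goes in short steps, Python scripts to look and compute and a tool call to move; the robot and the scene stay as the last step left them, time stands still between calls to the robot, and variables do not carry over. Pictures are saved under pics/ and viewed, at most 10 in all, crops included, and the job is handed in when it is done.

Besides the shell and the picture viewer there is one more tool, called after "Call:" by a JSON object that holds its "method" and its "body", one argument or row to a line. apply_moves: Moves the arm, as the interface text tells. Its arguments: {"type":"object","properties":{"commands":{"type":"array"},"newtons":{"type":"number"}},"required":["commands"]}

```bash
mkdir -p pics; cat > h.py <<'E'
import numpy as np, cv2
from cell import observe, imaging, arm
def pts(name,depth):
    p=imaging.camera_params(name); K=np.array(p["camera_matrix"]); d=np.array(p["dist"])
    h,w=depth.shape; u,v=np.meshgrid(np.arange(w),np.arange(h))
    n=cv2.undistortPoints(np.stack([u,v],-1).reshape(-1,1,2).astype(float),K,d).reshape(h,w,2)
    c=np.stack([n[...,0]*depth,-n[...,1]*depth,-depth],-1)
    return c@np.array(p["rotation"]).T+np.array(p["origin"])
E
python3 - <<'E'
from h import *
for n in("top","side"):
    im,d=imaging.get_image(n); cv2.imwrite(f"pics/{n}0.png",im[...,::-1]); np.savez(f"{n}0.npz",im=im,d=d)
    p=imaging.camera_params(n); print(n,p["origin"],p["rotation"],p["camera_matrix"][0],p["dist"])
s=observe();print({k:np.round(v,3) for k,v in s.items()},arm.grasp_offset)
E
```

```text
top [0.38853229 0.00931961 1.43251483] [ 0.12442642 -0.11212074 -1.54052811] [408.84301842   0.         320.27592009] [-0.10046022  0.          0.          0.          0.        ]
side [ 0.61722167 -1.21088832  1.01213839] [ 0.89300039 -0.0079392   0.0289547 ] [446.91344868   0.         330.73208528] [-0.11394527  0.          0.          0.          0.        ]
{'clock': np.float64(0.1), 'joints': array([-1.283,  0.435,  0.025,  1.574, -0.012,  1.134, -0.075]), 'dq': array([-0.001,  0.001,  0.   , -0.001, -0.001, -0.001, -0.001]), 'joint_efforts': array([ 3.0000e-03, -6.6912e+01,  9.8800e-01, -3.1515e+01, -6.0000e-02,
        3.7000e-02,  0.0000e+00]), 'position': array([0.238, 0.577, 0.226]), 'ee_rot': array([-6.100e-01, -3.082e+00,  2.000e-03]), 'force': array([-0.117,  0.765, -0.262]), 'ft_torque': array([0.016, 0.004, 0.001]), 'gripper_force': np.float64(0.0), 'width': np.float64(0.996)} 0.0188
```

View pics/top0.png

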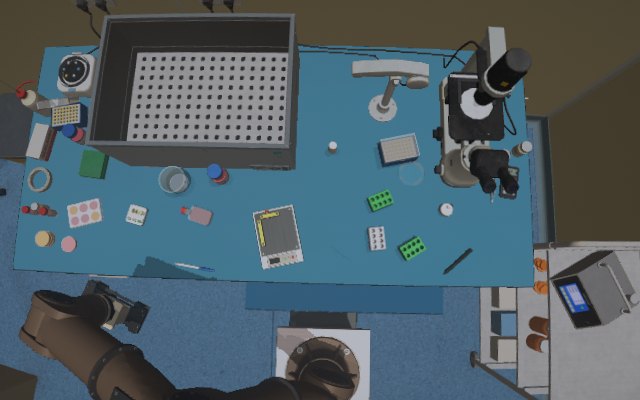

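View pics/side0.png

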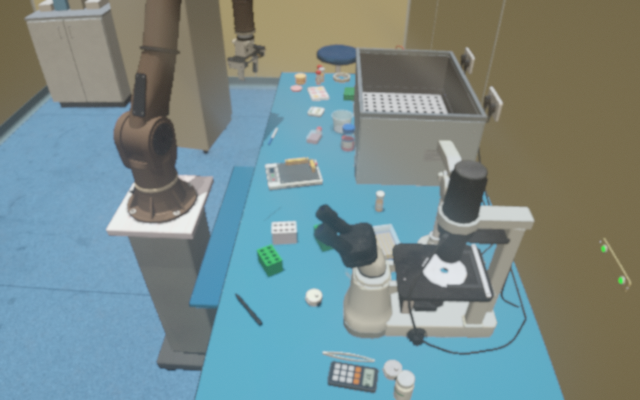

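The top view shows the bare block at about (376,238), between two green look-alikes at (380,200) and (412,248). The heater is at (278,236), with its grey strip towards the robot and its stops at the far and left edges. `rotation` is a rotation vector, so I'll fix the helper, then enlarge the top view and compute points.

```bash
sed -i 's/np.array(p\["rotation"\]).T/cv2.Rodrigues(np.array(p["rotation"],float))[0].T/' h.py
python3 - <<'E'
from h import *
z=np.load("top0.npz");im,d=z["im"],z["d"];P=pts("top",d);np.save("P0.npy",P)
print(cv2.Rodrigues(np.array(imaging.camera_params("top")["rotation"]))[0].round(3))
a=cv2.resize(im[195:275,240:440],None,fx=4,fy=4,interpolation=cv2.INTER_CUBIC)
cv2.imwrite("pics/crop.png",a[...,::-1])
print("bench z",np.median(P[220:260,320:350,2]))
def rect(m,name):
    n,l,st,c=cv2.connectedComponentsWithStats(m.astype(np.uint8))
    i=1+np.argmax(st[1:,4]); q=P[l==i]
    print(name,len(q),"z",np.median(q[:,2]),cv2.minAreaRect((q[:,:2]*1000).astype(np.float32)))
def roi(x0,x1,y0,y1):
    m=np.zeros(d.shape,bool);m[y0:y1,x0:x1]=1;return m
Z=P[...,2]; print(Z[238,370:384].round(3)); print(Z[200:275:3,278].round(3)); print(Z[236,248:308:2].round(3))
rect(roi(360,393,220,258)&(Z>.04),"block")
rect(roi(240,310,198,275)&(Z>.012),"heater")
rect(roi(240,310,198,275)&(Z>.033),"stops")
E
```

```text
[[ 0.027  0.988 -0.15 ]
 [-1.     0.026 -0.01 ]
 [-0.006  0.151  0.989]]
bench z -3.5858842367675337e-06
[0.051 0.05  0.051 0.047 0.05  0.049 0.051 0.054 0.053 0.045 0.052 0.048
 0.054 0.047]
[ 0.004 -0.002 -0.004  0.019  0.045  0.049  0.026  0.023  0.028  0.02
  0.027  0.022  0.023  0.027  0.02   0.021  0.024  0.026  0.027  0.022
  0.028  0.023 -0.005  0.004 -0.   ]
[-0.004 -0.001  0.001  0.001  0.003  0.03   0.047  0.044  0.019  0.026
  0.023  0.024  0.022  0.031  0.015  0.023  0.026  0.023  0.022  0.026
  0.021  0.021  0.025  0.021  0.024  0.023  0.008  0.001  0.003 -0.   ]
block 256 z 0.04975400595625867 ((444.0355529785156, -91.30268859863281), (74.73419189453125, 217.3400115966797), 9.90517807006836)
heater 2388 z 0.02391231153937623 ((462.18603515625, 135.17027282714844), (200.4281005859375, 211.8527374267578), 13.074531555175781)
stops 101 z 0.04366653269658616 ((465.3878173828125, 222.3311767578125), (86.64376068115234, 13.003650665283203), 13.543174743652344)
```

View pics/crop.png

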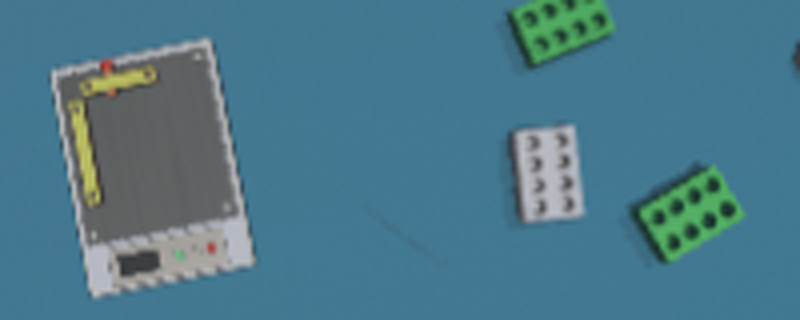

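The crop shows the block's top with corners near (518,131), (576,126), (583,216) and (523,222). The long stop runs along the left side from (76,100) to (92,205), and the short stop is at the far end from (82,86) to (155,72). I'll fit the poses next, intersecting rays with the known heights.

```bash
cat >> h.py <<'E'
def ray(name,px,z):
    p=imaging.camera_params(name); K=np.array(p["camera_matrix"]); d=np.array(p["dist"])
    n=cv2.undistortPoints(np.array(px,float).reshape(-1,1,2),K,d).reshape(-1,2)
    r=np.c_[n[:,0],-n[:,1],-np.ones(len(n))]@cv2.Rodrigues(np.array(p["rotation"],float))[0].T; o=np.array(p["origin"])
    return (o+r*((z-o[2])/r[:,2])[:,None])[:,:2]*1000
def crop(c): return np.array(c,float)/4-0.375+np.array([240,195])
E
python3 - <<'E'
from h import *
im=np.load("top0.npz")["im"];a=cv2.resize(im[195:275,240:440],None,fx=4,fy=4,interpolation=cv2.INTER_CUBIC)
hsv=cv2.cvtColor(a,cv2.COLOR_RGB2HSV);H,S,V=[hsv[...,i].astype(int) for i in range(3)]
def fit(m,z,name,box):
    x0,x1,y0,y1=box;k=np.zeros(m.shape,np.uint8);k[y0:y1,x0:x1]=m[y0:y1,x0:x1]
    k=cv2.morphologyEx(k,cv2.MORPH_OPEN,np.ones((5,5)))
    n,l,st,c=cv2.connectedComponentsWithStats(k);i=1+np.argmax(st[1:,4])
    cs,_=cv2.findContours((l==i).astype(np.uint8),cv2.RETR_EXTERNAL,cv2.CHAIN_APPROX_NONE)
    q=ray("top",crop(max(cs,key=len).reshape(-1,2)),z).astype(np.float32);r=cv2.minAreaRect(q)
    print(name,np.round(r[0],1),np.round(r[1],1),round(r[2],2),"box",cv2.boxPoints(r).round(1).tolist(), st[i])
fit((S<70)&(V>140),.05,"block",(495,605,110,235))
yel=(H>20)&(H<35)&(S>90)
fit(yel,.044,"end",(80,170,55,97)); fit(yel,.044,"side",(60,110,97,220))
fit((S<40)&(V<140)|yel,.024,"plate",(50,250,40,240))
fit(~((H>85)&(H<115)&(S>90)),.02,"base@20",(30,270,20,310))
E
```

```text
block [ 458.2 -172.2] [78.4 51.1] 6.8 box [[416.29998779296875, -151.5], [422.29998779296875, -202.1999969482422], [500.20001220703125, -193.0], [494.20001220703125, -142.1999969482422]] [ 516  125   68   97 4619]
end [527.2 196.7] [13.4 48. ] 12.37 box [[515.5999755859375, 218.6999969482422], [525.7999877929688, 171.8000030517578], [538.9000244140625, 174.60000610351562], [528.5999755859375, 221.60000610351562]] [ 91  70  55  24 776]
side [466.2 221.7] [70.5 12.6] 13.34 box [[430.5, 219.6999969482422], [433.3999938964844, 207.5], [502.0, 223.6999969482422], [499.1000061035156, 236.0]] [  72  111   27   82 1108]
plate [473.4 171.8] [151.4 133.9] 12.91 box [[384.70001220703125, 220.10000610351562], [414.6000061035156, 89.5999984741211], [562.2000122070312, 123.4000015258789], [532.2000122070312, 253.89999389648438]] [   81    48   157   192 21369]
base@20 [456.4 167.5] [203.9 147.1] 13.12 box [[340.3999938964844, 216.0], [373.79998779296875, 72.69999694824219], [572.4000244140625, 119.0], [539.0, 262.29998779296875]] [   50    37   206   262 39633]
```

Block: centre (458,-172) mm, yaw 6.8°. Heater: origin (456,167.6), yaw 12.95°, which puts home at (483,194). The measured side stop agrees with this to 0.5 mm.

Call:
{"method": "apply_moves", "body": {
  "commands": [
    [75, 0.15, -0.5, 0, 0],
    [75, 0.29, -0.95, 0, 0.2],
    [75, 0.29, -0.95, 0, 0.2],
    [75, 0.29, -0.95, 0, 0.2],
    [75, 0.29, -0.95, 0, 0.2],
    [75, 0.29, -0.95, 0, 0.2],
    [75, 0.29, -0.95, 0, 0],
    [75, 0.29, -0.95, 0, 0],
    [75, 0.29, -0.95, 0, 0],
    [75, 0.29, -0.95, 0, 0],
    [75, 0.29, -0.95, 0, 0],
    [75, 0.2, -0.6, 0, 0]
  ],
  "newtons": 30
}}

```text
clock: 1.6
position: [0.4332, -0.061, 0.2268]
ee_rot: [-0.167, 3.137, -0.001]
force: [1.0, 0.7, 0.1]
width: 0.754
gripper_force: 0.0
```

Call:
{"method": "apply_moves", "body": {
  "commands": [
    [75, 0.21, -0.93, 0, 0.02],
    [75, 0.21, -0.93, 0, 0],
    [75, 0, 0, -0.8, 0],
    [75, 0, 0, -0.8, 0],
    [75, 0, 0, -0.3, 0],
    [75, 0, 0, 0, 0]
  ]
}}

```text
clock: 2.35
position: [0.4571, -0.1695, 0.1115]
ee_rot: [0.186, -3.133, -0.001]
force: [-0.5, -0.5, 1.1]
width: 0.751
gripper_force: 0.0
```

```bash
python3 - <<'E'
from h import *
o=[]
for n,(x0,x1,y0,y1) in (("top",(330,430,200,270)),("side",(235,345,190,270))):
    im,d=imaging.get_image(n); o.append(cv2.resize(im[y0:y1,x0:x1],(400,300),interpolation=cv2.INTER_CUBIC))
cv2.imwrite("pics/above.png",np.hstack(o)[...,::-1]);print(observe()["position"],observe()["ee_rot"])
E
```

```text
[ 0.45860719 -0.16987963  0.11328705] [-1.86858669e-01  3.13566800e+00 -2.31345255e-04]
```

View pics/above.png

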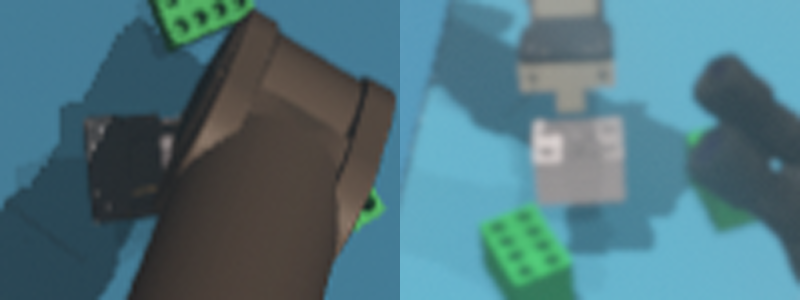

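The right-hand (side) view shows the gripper over the block, with the finger at x≈570 and the block at 535–625. The green blocks are clear of the fingers. I'll lower and grip.

Call:
{"method": "apply_moves", "body": {
  "commands": [
    [75, 0, -0.03, -0.4, 0],
    [75, 0, 0, -0.4, 0],
    [75, 0, 0, -0.4, 0],
    [75, 0, 0, -0.22, 0],
    [75, 0, 0, 0, 0],
    [0, 0, 0, 0, 0],
    [0, 0, 0, 0, 0],
    [0, 0, 0, 0, 0],
    [0, 0, 0, 0, 0],
    [0, 0, 0, 0, 0]
  ],
  "newtons": 35
}}

```text
clock: 3.7
position: [0.4589, -0.1717, 0.0283]
ee_rot: [-0.187, 3.135, -0.0]
force: [-1.1, 0.6, 7.4]
width: 0.541
gripper_force: 35.0
```

Call:
{"method": "apply_moves", "body": {
  "commands": [
    [0, 0, 0, 0.3, 0],
    [0, 0, 0, 0.6, 0],
    [0, 0, 0, 0.8, 0],
    [0, 0, 0.4, 0, 0.1],
    [0, 0, 0.8, 0, 0.11],
    [0, 0, 0.9, 0, 0],
    [0, 0, 0.9, 0, 0],
    [0, 0, 0.9, 0, 0],
    [0, 0, 0.9, 0, 0],
    [0, 0.05, 0.6, 0, 0],
    [0, 0, 0.36, 0, 0],
    [0, 0, 0, 0, 0]
  ]
}}

```text
clock: 5.2
position: [0.4605, 0.176, 0.1291]
ee_rot: [0.357, -3.12, -0.0]
force: [-0.0, 0.6, -4.5]
width: 0.541
gripper_force: 35.0
```

```bash
python3 - <<'E'
from h import *
o=[]
for n,(x0,x1,y0,y1) in (("top",(240,320,195,275)),("side",(245,345,110,210))):
    im,d=imaging.get_image(n); o.append(cv2.resize(im[y0:y1,x0:x1],(400,400),interpolation=cv2.INTER_CUBIC))
cv2.imwrite("pics/over.png",np.hstack(o)[...,::-1])
s=observe();print(s["position"],s["ee_rot"],s["force"],s["width"])
E
```

```text
[0.46077423 0.17341118 0.12924287] [ 3.51317667e-01 -3.12088874e+00  1.16133545e-03] [-0.10915139 -0.39928911 -3.7407564 ] 0.5419302242142148
```

View pics/over.png

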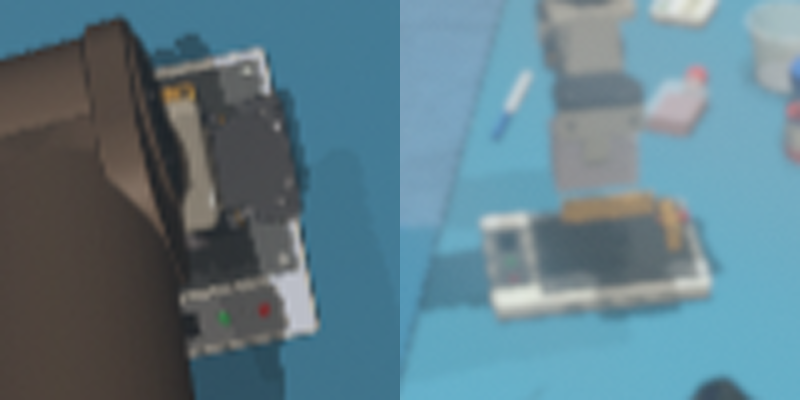

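The block is held level over the plate, clear of the side stop in y. Both stops are visible in the side view at (610,207) and (672,220). I'll lower it.

Call:
{"method": "apply_moves", "body": {
  "commands": [
    [0, 0, 0, -0.4, 0],
    [0, 0, 0, -0.5, 0],
    [0, 0, 0, -0.2, 0],
    [0, 0, 0, -0.1, 0],
    [0, 0, 0, 0, 0]
  ]
}}

```text
clock: 5.92
position: [0.4616, 0.1738, 0.0578]
ee_rot: [-0.35, 3.122, 0.0]
force: [-0.5, 0.0, -4.5]
width: 0.54
gripper_force: 35.0
```

Call:
{"method": "apply_moves", "body": {
  "commands": [
    [0, 0, 0, -0.03, 0],
    [0, 0, 0, -0.03, 0],
    [0, 0, 0, 0, 0]
  ]
}}

```text
clock: 6.3
position: [0.4613, 0.1742, 0.0541]
ee_rot: [-0.351, 3.122, 0.0]
force: [0.0, -0.3, -4.0]
width: 0.54
gripper_force: 35.0
```

Call:
{"method": "apply_moves", "body": {
  "commands": [
    [0, 0, 0, -0.015, 0],
    [0, 0, 0, 0, 0]
  ]
}}

```text
clock: 6.55
position: [0.4613, 0.1741, 0.053]
ee_rot: [0.351, -3.122, 0.0]
force: [-0.5, -0.4, -3.8]
width: 0.538
gripper_force: 35.0
```

Call:
{"method": "apply_moves", "body": {
  "commands": [
    [0, 0, 0, -0.015, 0],
    [0, 0, 0, 0, 0]
  ]
}}

```text
clock: 6.8
position: [0.4614, 0.1741, 0.0523]
ee_rot: [-0.351, 3.122, 0.0]
force: [-0.5, -0.6, -0.3]
width: 0.542
gripper_force: 35.0
```

Call:
{"method": "apply_moves", "body": {
  "commands": [
    [0, 0, 0, -0.015, 0],
    [0, -0.011, 0.049, 0, 0],
    [0, -0.011, 0.049, 0, 0],
    [0, -0.011, 0.049, 0, 0],
    [0, -0.0075, 0.0325, 0, 0],
    [0, 0, 0, 0, 0]
  ]
}}

```text
clock: 7.55
position: [0.4605, 0.1849, 0.0523]
ee_rot: [-0.35, 3.119, 0.001]
force: [0.6, -2.6, 8.4]
width: 0.541
gripper_force: 35.0
```

Call:
{"method": "apply_moves", "body": {
  "commands": [
    [0, -0.0037, 0.016, 0, 0],
    [0, 0, 0, 0, 0]
  ]
}}

```text
clock: 7.8
position: [0.4603, 0.1856, 0.0523]
ee_rot: [-0.35, 3.119, 0.001]
force: [0.4, -2.7, 8.4]
width: 0.542
gripper_force: 35.0
```

Call:
{"method": "apply_moves", "body": {
  "commands": [
    [0, -0.0037, 0.016, 0, 0],
    [0, 0, 0, 0, 0]
  ]
}}

```text
clock: 8.05
position: [0.4601, 0.1865, 0.0523]
ee_rot: [-0.35, 3.119, 0.0]
force: [1.0, -3.2, 8.9]
width: 0.545
gripper_force: 35.0
```

Call:
{"method": "apply_moves", "body": {
  "commands": [
    [0, -0.0037, 0.016, 0, 0],
    [0, 0, 0, 0, 0]
  ]
}}

```text
clock: 8.3
position: [0.4599, 0.1875, 0.0523]
ee_rot: [-0.35, 3.119, 0.001]
force: [0.9, -2.5, 8.5]
width: 0.54
gripper_force: 35.0
```

Call:
{"method": "apply_moves", "body": {
  "commands": [
    [0, -0.0037, 0.016, 0, 0],
    [0, 0, 0, 0, 0]
  ]
}}

```text
clock: 8.55
position: [0.4598, 0.188, 0.0523]
ee_rot: [-0.349, 3.119, -0.0]
force: [0.6, -5.4, 9.8]
width: 0.539
gripper_force: 35.0
```

Call:
{"method": "apply_moves", "body": {
  "commands": [
    [0, -0.0037, 0.016, 0, 0],
    [0, 0, 0, 0, 0]
  ]
}}

```text
clock: 8.8
position: [0.4597, 0.1881, 0.0523]
ee_rot: [-0.348, 3.119, -0.002]
force: [2.8, -8.0, 10.3]
width: 0.54
gripper_force: 35.0
```

Call:
{"method": "apply_moves", "body": {
  "commands": [
    [0, 0.049, 0.0112, 0, 0],
    [0, 0.049, 0.0112, 0, 0],
    [0, 0.049, 0.0112, 0, 0],
    [0, 0.049, 0.0112, 0, 0],
    [0, 0.049, 0.0112, 0, 0],
    [0, 0, 0, 0, 0]
  ]
}}

```text
clock: 9.55
position: [0.4728, 0.1912, 0.0522]
ee_rot: [-0.349, 3.122, -0.002]
force: [-3.5, -8.4, 16.2]
width: 0.543
gripper_force: 35.0
```

Call:
{"method": "apply_moves", "body": {
  "commands": [
    [0, 0.033, 0.0075, 0, 0],
    [0, 0.033, 0.0075, 0, 0],
    [0, 0, 0, 0, 0]
  ]
}}

```text
clock: 9.93
position: [0.4766, 0.192, 0.0522]
ee_rot: [0.35, -3.122, 0.002]
force: [-4.8, -8.4, 18.2]
width: 0.544
gripper_force: 35.0
```

Call:
{"method": "apply_moves", "body": {
  "commands": [
    [0, 0.025, 0.0056, 0, 0],
    [0, 0, 0, 0, 0]
  ]
}}

```text
clock: 10.18
position: [0.478, 0.1923, 0.0522]
ee_rot: [0.349, -3.122, 0.002]
force: [-4.5, -8.7, 16.9]
width: 0.542
gripper_force: 35.0
```

Call:
{"method": "apply_moves", "body": {
  "commands": [
    [0, 0.025, 0.0056, 0.015, 0],
    [0, 0, 0, 0, 0]
  ]
}}

```text
clock: 10.42
position: [0.4793, 0.1927, 0.0523]
ee_rot: [0.35, -3.121, 0.003]
force: [-2.7, -7.1, 5.5]
width: 0.538
gripper_force: 35.0
```

Call:
{"method": "apply_moves", "body": {
  "commands": [
    [0, 0.025, 0.0056, 0, 0],
    [0, 0, 0, 0, 0]
  ]
}}

```text
clock: 10.68
position: [0.4804, 0.1929, 0.0523]
ee_rot: [0.35, -3.121, 0.003]
force: [-3.7, -7.7, 6.4]
width: 0.543
gripper_force: 35.0
```

Call:
{"method": "apply_moves", "body": {
  "commands": [
    [0, 0.025, 0.0056, 0, 0],
    [0, 0, 0, 0, 0]
  ]
}}

```text
clock: 10.92
position: [0.4817, 0.1932, 0.0523]
ee_rot: [0.35, -3.12, 0.003]
force: [-4.1, -6.3, 8.4]
width: 0.543
gripper_force: 35.0
```

Call:
{"method": "apply_moves", "body": {
  "commands": [
    [0, 0.025, 0.0056, 0, 0],
    [0, 0, 0, 0, 0]
  ]
}}

```text
clock: 11.18
position: [0.483, 0.1935, 0.0523]
ee_rot: [0.35, -3.12, 0.003]
force: [-4.2, -8.1, 9.0]
width: 0.541
gripper_force: 35.0
```

Call:
{"method": "apply_moves", "body": {
  "commands": [
    [0, 0.025, 0.0056, 0, 0],
    [0, 0, 0, 0, 0]
  ]
}}

```text
clock: 11.42
position: [0.4839, 0.1937, 0.0523]
ee_rot: [0.349, -3.119, 0.003]
force: [-7.0, -8.1, 11.1]
width: 0.543
gripper_force: 35.0
```

Call:
{"method": "apply_moves", "body": {
  "commands": [
    [0, 0.025, 0.0056, 0, 0],
    [0, 0, 0, 0, 0]
  ]
}}

```text
clock: 11.68
position: [0.484, 0.1938, 0.0522]
ee_rot: [0.349, -3.116, 0.003]
force: [-11.1, -8.7, 17.5]
width: 0.544
gripper_force: 35.0
```

Call:
{"method": "apply_moves", "body": {
  "commands": [
    [0, 0.02, 0.0045, 0, 0],
    [0, 0, 0, 0, 0]
  ]
}}

```text
clock: 11.92
position: [0.4841, 0.1937, 0.0521]
ee_rot: [0.349, -3.114, 0.004]
force: [-16.0, -9.0, 20.7]
width: 0.544
gripper_force: 35.0
```

It stops hard at x≈0.484, the expected home position. The side load is a little light, so I'll add some push there and ease the downforce.

Call:
{"method": "apply_moves", "body": {
  "commands": [
    [0, -0.0056, 0.025, 0.01, 0],
    [0, -0.003, 0.012, 0, 0],
    [0, 0, 0, 0, 0],
    [0, 0, 0, 0, 0],
    [0, 0, 0, 0, 0]
  ]
}}

```text
clock: 12.55
position: [0.4842, 0.1939, 0.0523]
ee_rot: [0.347, -3.115, 0.008]
force: [-11.4, -14.7, 13.2]
width: 0.539
gripper_force: 35.0
```

```bash
python3 - <<'E'
from h import *
o=[]
for n,(x0,x1,y0,y1) in (("top",(240,320,195,275)),("side",(255,335,130,210))):
    im,d=imaging.get_image(n); o.append(cv2.resize(im[y0:y1,x0:x1],(400,400),interpolation=cv2.INTER_CUBIC))
cv2.imwrite("pics/home.png",np.hstack(o)[...,::-1])
s=observe();print(s["position"],s["ee_rot"],s["force"],s["width"],s["ft_torque"],s["clock"])
f=s["force"];t=np.deg2rad(12.95);print(f[0]*np.cos(t)+f[1]*np.sin(t),-f[0]*np.sin(t)+f[1]*np.cos(t))
E
```

```text
[0.48416653 0.19387016 0.05223158] [ 0.34684462 -3.1146398   0.00750442] [-12.4730388  -15.67400318  13.38754429] 0.5387898258101421 [-3.27851288  2.34666259  0.28162872] 12.65
-15.668354163029598 -12.4801342349427
```

View pics/home.png

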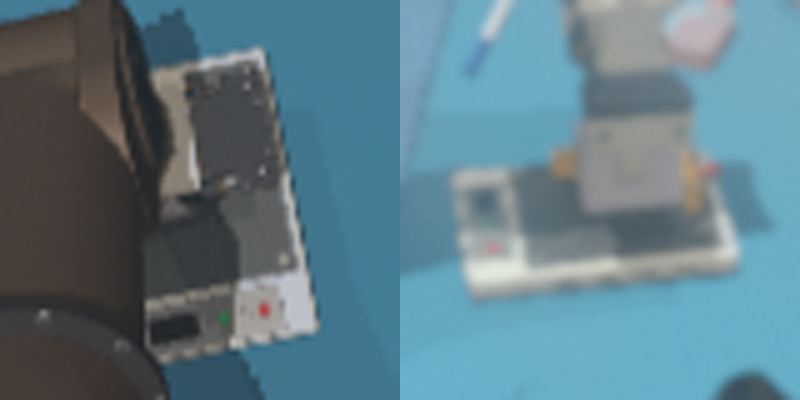

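The side view shows the block standing flat, its end against the short stop at (690,180) and its side along the long stop. I'll add a little more end push for margin against friction and the pin.

Call:
{"method": "apply_moves", "body": {
  "commands": [
    [0, 0.02, 0.0045, 0, 0],
    [0, 0.01, 0.002, 0.005, 0],
    [0, 0, 0, 0, 0],
    [0, 0, 0, 0, 0],
    [0, 0, 0, 0, 0],
    [0, 0, 0, 0, 0]
  ]
}}

```text
clock: 13.4
position: [0.4843, 0.1939, 0.0522]
ee_rot: [0.346, -3.112, 0.008]
force: [-15.8, -15.6, 17.1]
width: 0.545
gripper_force: 35.0
```

```bash
python3 -c "
from cell import arm
print(arm.sign_off())"
```

```text
the job is handed in; nothing more can be done
None
```

I've handed the job in at 13.4 s with the block in the corner, still held, pressing about 19 N towards the end stop (pin and friction included) and 12 N towards the side stop; no verdict came back.

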